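# Open the bench press and push the cutting die home

### The job

Push the press's counterweighted wooden arm up past its balance point so that it stays raised by itself, then push the steel cutting die along its track until it is flat against the steel fence at the far end. Only push with the fingers: do not lift or tip the die, and leave the jar, spool and mallet alone. Finish clear of everything, with the arm still up.

Things in the scene. Friction and masses are not known exactly. Their poses are not given: they have to be found in the camera images.
- press: Bench press fixed to the bench. Origin at bench height, below the foot of the lowered arm. x runs along the die track away from the robot to the fence, y towards the hinge, z up (mm below in this frame). Plywood bed x -190 to 90, y -140 to 330, top z 20. Two track strips with inner faces at y -55 and 55, x -170 to 30, top z 32. Grey hinge plates at x -56 and 56, y 155 to 225, top z 170.
- fence (a point): Middle of the foot of the steel fence's near face, which closes the far end of the track: at (30, 0, 20) mm in the press frame. The fence is 138 mm long across the track, 16 mm thick and 22 mm high above the bed.
- hinge (a point): Centre of the arm's hinge pin, at press (0, 190, 135) mm, level, along press x. The arm is a wooden beam 95 mm wide, 20 mm thick, running 260 mm from the pin to press -y, then the tongue; 190 mm from the pin a stem with a 60 mm round foot hangs down to 4 mm above the bed. Behind the pin, press y 262 to 312, a buffer block (top z 61) takes the raised arm's counterweight.
- beam (a joint): Angle of the press arm, rad: 0 down and level, grows as the free end rises, 1.75 fully up (10 degrees beyond upright). Balance at about 0.6: below it the arm falls shut, above 0.7 it swings on up by itself, damped, in 1 to 3 s, and stays. Lifting it takes 2 to 6 N at the tongue. A counterweight 68 mm in diameter sits above the pin and turns with it.
- tongue (a point): Middle of the lower edge of the end of the steel push tongue on the arm's free end, 330 mm from the pin; moves with the arm. Tongue: flat plate 8 mm thick, 60 mm wide (along press x), sticking out 70 mm beyond the wooden beam, flush with its underside; made to be pushed up from below. Arm down: the point is at press (0, -140, 125) mm. Site y points along the arm to the pin.
- die_center (a point): Centre (half-way up) of the loose steel cutting die: upright rectangular band 60 (x, along the track) by 100 (y, across) by 32 mm high, wall 6 mm, 0.36 to 0.6 kg, standing on the bed with 5 mm play to each strip. It starts 100 to 140 mm short of home; against the fence its centre is at press (0, 0, 36) mm. The foot of the lowered arm bars its way.
- glue_jar: Bystander: jar with black cap, 60 mm diameter, 85 mm high, standing on the bench; origin under its centre. Leave alone.
- spool: Bystander: empty wooden thread spool, 56 mm diameter, 58 mm high, standing on the bench; origin under its centre. Leave alone.
- mallet: Bystander: round mallet standing on its head, 60 mm diameter, 185 mm high with a 26 mm handle on top; origin under its centre. Leave alone.
There are look-alikes about, which are no part of the job. Of the things that look like the part that bears die_center, the smallest one is meant.

How it is judged:
By the outcome, as a careful person would: the job done as asked, in the order asked, and still so for the second after the job is handed in, with the robot touching nothing.
It also fails if it takes over 54 s, if anything falls off the work surface, if the arm or the gripper's body presses on something with over 40 N, if the wrist force passes 120 N, or if a joint passes its speed limit or range.

### The arm

A 6-joint arm with a two-finger parallel gripper is mounted at the origin on the work surface. World frame = base frame: x ahead of the robot, y to its left, z up, the work surface at z = 0. Lengths are in m, angles in rad, forces in N, time in s.
With the tool pointing down it reaches from about 0.425 to 0.95 m from the base axis. Payload 3.5 kg.
Tool frame: the origin (TCP) lies at the very end of the fingers, on their centre line; the grasp point (between the pads) lies ctrl.grip_point_offset behind it (ctrl.grip_point_offset is the distance from the TCP to the grasp point, in m); z points along the fingers, y is the direction in which the jaws open and shut (so a half turn about z gives the same grasp; the last joint's range is limited). The gripper opens to 85 mm and grips with 20 to 120 N. Pads are 22 mm wide; open, the fingers measure 114 mm over their backs; the gripper's body (76 mm by 85 mm) begins 54 mm behind the grasp point. The pads swing forward as they close: fully open they stand 13 mm farther back than shut.
Start: joints at [0.989, 0.286, 1.577, -0, 1.279, -0.15], TCP at [0.282, 0.613, 0.231] pointing down, gripper open.
Joint ranges: [-2.77, 2.77], [-0.9, 2.22], [0.21, 2.48], [-1.53, 4.67], [0.24, 2.81], [-2.84, 2.84]. Speed limits (rad/s): [2.79, 2.79, 3.14, 3.14, 3.14, 3.14].

### API

Orientations are given as a unit quaternion [x, y, z, w].
In Python, from plant import telemetry, imaging, ticket, finder, ctrl gives the robot as it stands. The module is installed in compiled form; this text tells all that it offers.
- The arm moves only by the shell command python3 -m crank 'ROWS' [FORCE]. ROWS is JSON, a list of rows, each a list of 7 numbers: the shift along the tool's x, y, z scaled (see below), then the turn, a rotation vector about the tool's x, y, z scaled (see below), then the opening, from 0 (shut) to 1 (fully open). A call has 1 to 12 rows; each row is the pose to reach, as a shift and turn from the pose commanded when the call began, along the tool's axes at that moment; what a row does not reach only later rows make up. The controller multiplies each number of a shift by 0.15 m and each number of a turn by 90 degrees. A row lasts 1/10 s, in which the tool goes at most 50 mm and 8.59 degrees, less where a joint would pass 70% of its speed; a pose out of reach is approached as far as the arm can. A call with a number of a shift or a turn outside -1 to 1 is refused whole. A call with a gripper value outside its range is refused whole. The fingers move at their own pace and stop on an object; FORCE is the grip in N (left out, the last holds). Time passes only in rows, so rows that repeat a pose let the fingers close. It gives the time, the measured TCP pose, the force and the opening at its end, in the units of the state.
- telemetry.get_state(): the state, without advancing time (a new reading comes with each control period).
- imaging.read_camera(name): name is "side" or "top" or "wrist"; returns a dict with "pixels" (480x640x3 uint8, red, green, blue), "vfov" (degrees; the focal length in pixels is half the picture's height over the tangent of half this angle, whatever the lens; pixels are square), "cx", "cy" (the principal point, pixels), "rvec" (rotation vector, rad) and "tvec" (3), from world to camera coordinates, as OpenCV has them. Camera axes: x right, y down, z forward; pixel columns grow to the right and rows downward; lengths in m; the calibration is good to about 2 mm. A picture is of the moment at which its call begins. There is no depth.
- ticket.sign_off(): hands the job in, once; it reports no verdict.
Trained networks look in a picture, given as the dict that the camera call returned (one of the last four; its "shot" number tells which), for a name from the list of things; names that differ only in an ending like _2 or _b are one class to them, and where a whole thing is asked for, a point or a joint stands for the part that bears it (a point fixed in the world has none). Each returns a list of dicts, best first, with "confidence" (0 to 1); they miss things now and then, are a little off and sometimes report something else, mostly with a low value. They report only what shows in the picture. A call takes as long as a camera call. They do not tell look-alikes from the thing itself.
- finder.masks_of(label, picture): "pixels" (480x640 bool, what is visible of it) and "extent" ([left, top, right, bottom] in pixels, round what is visible of it).
- finder.pinpoint(label, picture): "location" ([row, column] in pixels: a listed point, or the origin of a listed thing).
The state is a dict: "time": time; "qpos": joint angles; "dq": joint speeds; "joint_efforts": joint torques, N m; "eef_pos": TCP position; "tcp_rot": TCP orientation; "contact_force": force on the tool from outside, world axes, zero at the start; "wrist_torque": the same for the moment, N m; "opening": opening from 0.0 (shut) to 1.0 (fully open).
Only numpy, scipy, OpenCV 4.12 (cv2) and the standard library are available. Lean on these libraries where they do the work, as an engineer would, in place of code of your own. Each camera call takes 0.05 s, during which the arm holds its last target.

## Working session

There is one attempt and no reset: what is moved stays moved. The work goes in short steps, Python scripts to look and compute and a shell command to move; the robot and the scene stay as the last step left them, time stands still between calls to the robot, and variables do not carry over. Pictures are saved under pics/ and viewed, and the job is handed in when it is done.

```bash
mkdir -p pics; ls
cat > h.py <<'E'
import numpy as np, cv2
from plant import telemetry, imaging, ticket, finder, ctrl
def cam(n,save=None):
    p=imaging.read_camera(n)
    if save: cv2.imwrite('pics/'+save,cv2.cvtColor(p['pixels'],cv2.COLOR_RGB2BGR))
    return p
def K(p):
    f=240/np.tan(np.radians(p['vfov'])/2); return np.array([[f,0,p['cx']],[0,f,p['cy']],[0,0,1.]])
def RT(p): return cv2.Rodrigues(np.array(p['rvec'],float))[0],np.array(p['tvec'],float)
def proj(p,X):
    R,t=RT(p); c=np.atleast_2d(X)@R.T+t; u=c@K(p).T; return u[:,:2]/u[:,2:]
def ray(p,rc):
    R,t=RT(p); d=R.T@np.linalg.inv(K(p))@np.array([rc[1],rc[0],1.]); return -R.T@t,d/np.linalg.norm(d)
def onz(p,rc,z):
    o,d=ray(p,rc); return o+d*(z-o[2])/d[2]
def tri(obs):
    A=np.zeros((3,3));b=np.zeros(3);L=[]
    for p,rc in obs:
        o,d=ray(p,rc);M=np.eye(3)-np.outer(d,d);A+=M;b+=M@o;L.append((o,M))
    X=np.linalg.solve(A,b); return X,[float(np.linalg.norm(M@(X-o))) for o,M in L]
E
python3 - <<'E'
from h import *
P={n:cam(n,n+'0.png') for n in ['top','side','wrist']}
print(telemetry.get_state(), ctrl.grip_point_offset)
for n,p in P.items():
    R,t=RT(p); print(n,'campos',-R.T@t,p['vfov'],p['cx'],p['cy'])
    for l in ['press','fence','hinge','tongue','die_center','glue_jar','spool','mallet']:
        print(n,l,[(np.round(d['location'],1).tolist(),round(d['confidence'],2)) for d in finder.pinpoint(l,p)][:4])
E
```

```text
pics
{'time': 0.15, 'qpos': array([ 9.89013674e-01,  2.87026943e-01,  1.57787384e+00, -2.26642033e-05,
        1.27860132e+00, -1.49962369e-01]), 'dq': array([ 9.36663208e-05, -3.75947487e-03, -4.42852328e-03, -7.62842798e-05,
       -1.06191638e-03,  1.00349358e-03]), 'joint_efforts': array([ 8.12129372e-06, -4.06603074e+01, -2.93142772e+01, -1.79725357e-04,
        3.93361057e-03,  2.79629482e-06]), 'eef_pos': array([0.28216673, 0.61261473, 0.2302038 ]), 'tcp_rot': array([ 2.14233230e-01,  9.76782070e-01, -8.95417951e-04, -3.31436986e-04]), 'contact_force': array([-0.74018421,  0.22698509, -0.53646283]), 'wrist_torque': array([-0.02111192, -0.03246163,  0.03816437]), 'opening': 0.9966322225599042} 0.0187
top campos [0.374308   0.0223688  1.38867035] 47.034559901868434 317.2548702330697 239.1378193299582
top press [([205.5, 314.6], 0.62)]
top fence []
top hinge [([201.6, 237.0], 0.71)]
top tongue [([192.9, 377.9], 0.77)]
top die_center [([169.6, 425.1], 0.91), ([336.5, 408.0], 0.78), ([245.2, 320.9], 0.57)]
top glue_jar []
top spool [([308.3, 259.6], 0.64)]
top mallet [([308.6, 200.9], 0.76)]
side campos [ 0.34716033 -0.60699121  0.82343544] 55.61358048529194 319.30137106064416 246.67147348188846
side press [([267.6, 362.0], 0.58)]
side fence [([262.8, 374.9], 0.65), ([271.6, 362.2], 0.46)]
side hinge [([176.4, 337.4], 0.77)]
side tongue [([284.3, 393.1], 0.84)]
side die_center [([361.7, 451.9], 0.89), ([380.5, 233.9], 0.88), ([272.3, 318.4], 0.55)]
side glue_jar [([377.9, 327.5], 0.83)]
side spool [([243.1, 245.3], 0.66)]
side mallet [([200.8, 235.8], 0.59)]
wrist campos [0.21940686 0.64148793 0.37342885] 67.12449817311416 320.7903234233533 240.01090492481987
wrist press []
wrist fence []
wrist hinge []
wrist tongue []
wrist die_center []
wrist glue_jar []
wrist spool []
wrist mallet [([359.6, 123.4], 0.91)]
```

View pics/top0.png

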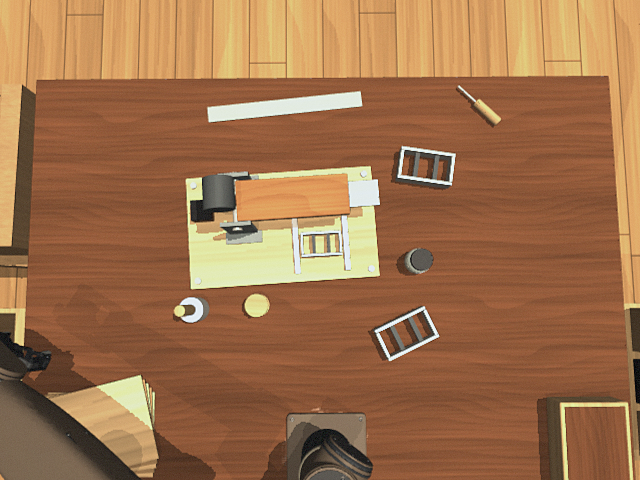

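View pics/side0.png

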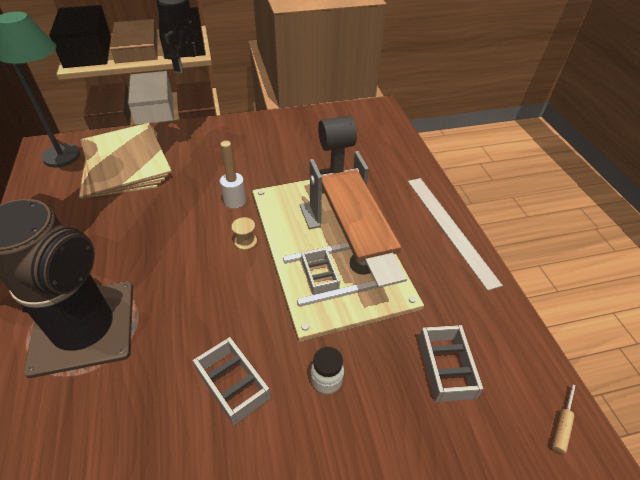

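View pics/wrist0.png

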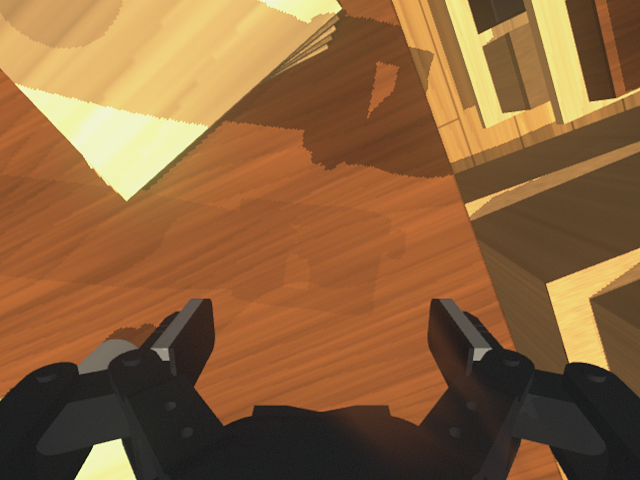

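The top view shows the press bed with corners near (379,276), (192,288), (370,167) and (187,180), given as col,row. The tongue is at (365,193). The small die sits in the track at (321,244), and the two larger frames are look-alikes. The jar is at (418,261), the spool at (257,305) and the mallet at (190,310). I'll fit the press pose next.

```bash
cat > m.py <<'E'
from h import *
from scipy.optimize import least_squares
P={n:cam(n) for n in ['top','side']}
for n,p in P.items():
    im=cv2.cvtColor(p['pixels'],cv2.COLOR_RGB2BGR)
    q={'top':[(180,155),(390,295)],'side':[(245,100),(430,340)]}[n]
    c=im[q[0][1]:q[1][1],q[0][0]:q[1][0]]
    cv2.imwrite(f'pics/{n}crop.png',cv2.resize(c,None,fx=3.0 if n=='top' else 2.5,fy=3.0 if n=='top' else 2.5,interpolation=cv2.INTER_CUBIC))
E
python3 m.py
```

```text
(no output)
```

View pics/topcrop.png

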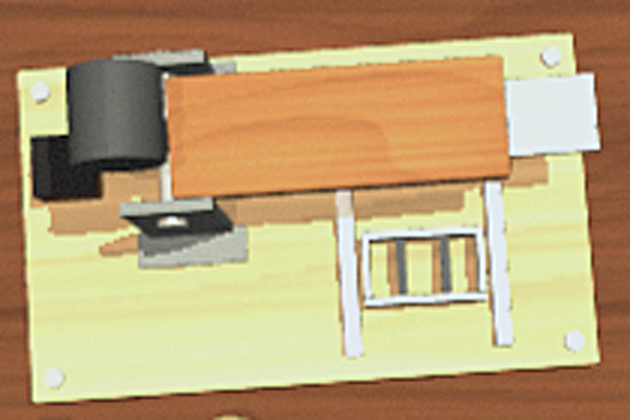

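View pics/sidecrop.png

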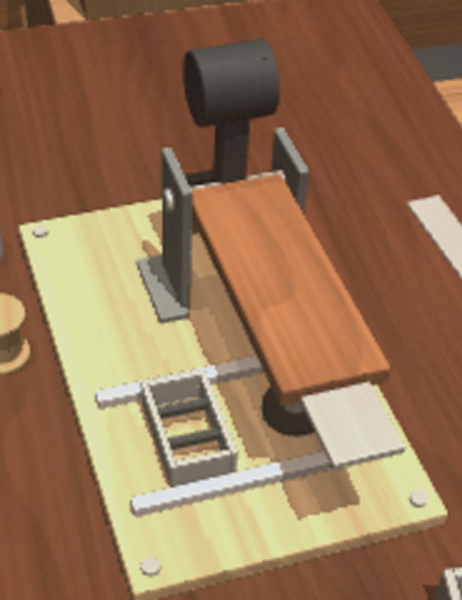

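```bash
cat > fit.py <<'E'
from h import *
from scipy.optimize import least_squares
P={n:cam(n) for n in ['top','side']}
obs=[('top',(-190,-140,20),(380.3,275.7)),('top',(-190,330,20),(191,289)),('top',(90,-140,20),(371,166)),('top',(90,330,20),(186,179)),
('side',(-190,-140,20),(300.2,335.2)),('side',(90,-140,20),(421,306.5)),('side',(-190,330,20),(253.8,192)),
('side',(0,-140,125),(393.1,284.3)),('side',(-30,-140,133),(245+332/2.5,100+466/2.5)),('side',(30,-140,133),(245+405/2.5,100+447/2.5)),
('top',(-30,-140,133),(180+599/3,155+151/3)),('top',(30,-140,133),(180+594/3,155+73/3))]
def W(v,X):
    c,s=np.cos(v[2]),np.sin(v[2]); return np.array([[c,-s,0],[s,c,0],[0,0,1]])@(np.array(X)/1e3)+[v[0],v[1],v[3] if len(v)>3 else 0]
def res(v): return np.concatenate([proj(P[n],W(v,X))[0]-uv for n,X,uv in obs])
r=least_squares(res,[.5,.0,0.05,0]); v=r.x; print(v); print(np.round(r.fun.reshape(-1,2),1))
np.save('press.npy',v)
tip={}
for lab in ['die_center']:
  for n in P:
    for d in finder.pinpoint(lab,P[n]):
        X=onz(P[n],d['location'],0.036); c,s=np.cos(v[2]),np.sin(v[2]); q=X-[v[0],v[1],0]
        print(n,X.round(4),'press',(c*q[0]+s*q[1]).round(4),(-s*q[0]+c*q[1]).round(4))
for lab,z in [('glue_jar',0),('spool',0),('mallet',0)]:
  for n in P:
    for d in finder.pinpoint(lab,P[n]): print(lab,n,onz(P[n],d['location'],z).round(3),d['confidence'])
print('tongue',W(v,(0,-140,125)),'hinge',W(v,(0,190,135)))
E
python3 fit.py
```

```text
[ 0.60922926  0.01592037  0.06208809 -0.00285023]
[[-0.6 -0.5]
 [-0.4 -0.5]
 [-0.3 -1. ]
 [-0.5 -1.3]
 [-2.5  3. ]
 [ 2.8 -0.9]
 [-2.3 -1.7]
 [-1.5  1.1]
 [-0.2  0. ]
 [-0.5  0.6]
 [-0.  -1.3]
 [-0.5 -0.7]]
top [ 0.2812 -0.1915  0.036 ] press -0.3403 -0.1867
top [0.5024 0.0016 0.036 ] press -0.1075 -0.0076
top [ 0.6959 -0.2497  0.036 ] press 0.0701 -0.2704
side [ 0.2974 -0.2046  0.036 ] press -0.3249 -0.2007
side [0.506  0.0125 0.036 ] press -0.1033 0.003
side [ 0.6975 -0.2636  0.036 ] press 0.0708 -0.2844
glue_jar top [ 0.467 -0.236  0.   ] 0.77
glue_jar side [ 0.462 -0.22   0.   ] 0.56
spool top [0.355 0.164 0.   ] 0.76
spool top [ 0.463 -0.24   0.   ] 0.32
spool side [0.359 0.16  0.   ] 0.67
mallet top [0.354 0.315 0.   ] 0.77
mallet side [0.349 0.313 0.   ] 0.89
tongue [ 0.61791601 -0.12380987  0.12214977] hinge [0.5974401  0.20555427 0.13214977]
```

```bash
cat >> h.py <<'E'
from scipy.spatial.transform import Rotation as Ro
def Rz(z,y):
    "tool rotation from tool z and approx tool y (world)"
    z=np.array(z,float);z/=np.linalg.norm(z);y=np.array(y,float);y-=z*(y@z);y/=np.linalg.norm(y)
    return Ro.from_matrix(np.c_[np.cross(y,z),y,z])
def plan(p,R,cmd=None):
    s=telemetry.get_state(); p0=s['eef_pos'];R0=Ro.from_quat(s['tcp_rot'])
    if cmd is not None: p0,R0=cmd
    d=R0.inv().apply(np.array(p)-p0)/0.15; w=(R0.inv()*R).as_rotvec()/(np.pi/2)
    print('shift',d.round(3),'turn',w.round(3),'rows>=',round(max(np.linalg.norm(d)*3,np.linalg.norm(w)*90/8.59),1))
v=np.load('press.npy') if __import__('os').path.exists('press.npy') else None
def Wp(x,y,z):
    c,s=np.cos(v[2]),np.sin(v[2]); return np.array([c*x-s*y+v[0],s*x+c*y+v[1],z])
def Wd(x,y,z):
    c,s=np.cos(v[2]),np.sin(v[2]); return np.array([c*x-s*y,s*x+c*y,z])
def st():
    s=telemetry.get_state(); print('t',round(s['time'],2),'p',s['eef_pos'].round(4),'z',Ro.from_quat(s['tcp_rot']).as_matrix()[:,2].round(3),'y',Ro.from_quat(s['tcp_rot']).as_matrix()[:,1].round(3),'F',s['contact_force'].round(1),'q',s['qpos'].round(2),'op',round(s['opening'],2))
E
python3 - <<'E'
from h import *
R=Ro.from_quat(telemetry.get_state()['tcp_rot'])
for p,a in [((.40,.50,.33),50),((.43,.38,.42),40)]:
    plan(p,Rz((0,0,-1),(np.cos(np.radians(a)),np.sin(np.radians(a)),0)))
E
```

```text
shift [-1.027 -0.357 -0.658] turn [-0.    0.    0.17] rows>= 3.8
shift [-1.544 -1.    -1.258] turn [-0.     0.     0.281] rows>= 6.7
```

```bash
python3 -m crank '[[-0.2,-0.15,-0.3,0,0,0.05,0],[-0.4,-0.3,-0.6,0,0,0.1,0],[-0.6,-0.5,-0.9,0,0,0.15,0],[-0.8,-0.7,-1,0,0,0.2,0],[-0.9,-0.9,-1,0,0,0.25,0],[-0.9,-1,-1,0,0,0.3,0]]' 40
python3 - <<'E'
from h import *
st()
for p,a in [((.45,.27,.43),30),((.46,.2,.43),20)]:
    plan(p,Rz((0,0,-1),(np.cos(np.radians(a)),np.sin(np.radians(a)),0)))
E
```

```text
time: 2.55
eef_pos: [0.344, 0.4177, 0.3847]
tcp_rot: [0.439, 0.898, 0.002, 0.002]
contact_force: [0.2, -0.0, 0.5]
opening: 0.001
t 2.55 p [0.344  0.4177 0.3847] z [ 0.005  0.002 -1.   ] y [0.789 0.614 0.005] F [ 0.2 -0.   0.5] q [ 0.69 -0.09  1.71 -0.    1.52  0.03] op 0.0
shift [-1.212 -0.045 -0.301] turn [0.004 0.    0.087] rows>= 3.7
shift [-1.621 -0.279 -0.302] turn [0.004 0.    0.199] rows>= 5.0
```

```bash
python3 -m crank '[[-0.25,-0.05,-0.1,0,0,0.05,0],[-0.5,-0.1,-0.2,0,0,0.1,0],[-0.8,-0.2,-0.3,0,0,0.15,0],[-1,-0.3,-0.3,0,0,0.2,0],[-1,-0.5,-0.3,0,0,0.25,0],[-1,-0.6,-0.3,0,0,0.3,0]]'
python3 - <<'E'
from h import *
st()
for p,a in [((.45,.0,.45),5),((.5,-.1,.43),0)]:
    plan(p,Rz((0,0,-1),(np.cos(np.radians(a)),np.sin(np.radians(a)),0)))
E
```

```text
time: 3.15
eef_pos: [0.364, 0.2452, 0.4267]
tcp_rot: [0.637, 0.771, 0.0, 0.0]
contact_force: [-0.0, -0.2, -0.2]
opening: 0.002
t 3.15 p [0.364  0.2452 0.4267] z [ 0.001  0.    -1.   ] y [0.982 0.19  0.001] F [-0.  -0.2 -0.2] q [ 0.36 -0.34  1.84 -0.    1.64  0.17] op 0.0
shift [-1.714  0.253 -0.155] turn [ 0.    -0.     0.066] rows>= 5.2
shift [-2.432  0.454 -0.021] turn [ 0.    -0.     0.122] rows>= 7.4
```

```bash
python3 -m crank '[[-0.25,0.1,0,0,0,0.02,0],[-0.5,0.2,0,0,0,0.04,0],[-0.75,0.3,0,0,0,0.06,0],[-1,0.4,0,0,0,0.08,0],[-1,0.6,0,0,0,0.08,0],[-1,0.7,0,0,0,0.08,0]]'
python3 -m crank '[[-0.25,0,0,0,0,0,0],[-0.5,0,0,0,0,0,0],[-0.75,0,0,0,0,0,0],[-1,0,0,0,0,0,0],[-1,0.2,0,0,0,0,0]]'
python3 -m crank '[[-0.25,0,0,0,0,0,0],[-0.5,0.1,0,0,0,0,0],[-0.75,0.2,0,0,0,0,0],[-1,0.3,0,0,0,0,0],[-1,0.4,0,0,0,0,0]]'
python3 - <<'E'
from h import *
st()
a=np.radians(30)
R=Rz(Wd(0,np.cos(a),-np.sin(a)),Wd(1,0,0))
for p in [Wp(0,-.28,.35)]:
    print(p);plan(p,R)
E
```

```text
time: 3.75
eef_pos: [0.4983, 0.1188, 0.426]
tcp_rot: [0.683, 0.731, 0.0, -0.0]
contact_force: [0.1, 0.2, -0.1]
opening: 0.002
time: 4.25
eef_pos: [0.5364, -0.0314, 0.4273]
tcp_rot: [0.684, 0.73, -0.0, 0.001]
contact_force: [0.5, 1.2, -0.2]
opening: 0.002
time: 4.75
eef_pos: [0.6081, -0.1771, 0.4251]
tcp_rot: [0.684, 0.73, -0.001, -0.0]
contact_force: [-0.2, 0.0, -0.5]
opening: -0.001
t 4.75 p [ 0.6081 -0.1771  0.4251] z [-0.002 -0.001 -1.   ] y [ 0.998  0.066 -0.002] F [-0.2  0.  -0.5] q [-0.44  0.12  1.43 -0.    1.6  -0.51] op -0.0
[ 0.62660276 -0.26354012  0.35      ]
shift [-0.583  0.086  0.501] turn [-0.002  0.667  0.002] rows>= 7.0
```

```bash
python3 -m crank '[[-0.2,0,0,0,0.08,0,0],[-0.4,0,0,0,0.16,0,0],[-0.6,0,0,0,0.24,0,0],[-0.6,0.1,0,0,0.32,0,0],[-0.7,0.1,0,0,0.4,0,0],[-0.7,0.1,0,0,0.4,0,0]]'
python3 - <<'E'
from h import *
st()
E
```

```text
time: 5.35
eef_pos: [0.6297, -0.2806, 0.4207]
tcp_rot: [0.65, 0.693, 0.211, -0.23]
contact_force: [0.8, 0.8, -1.7]
opening: -0.004
t 5.35 p [ 0.6297 -0.2806  0.4207] z [-0.044  0.591 -0.806] y [ 0.998  0.066 -0.006] F [ 0.8  0.8 -1.7] q [-0.72  0.45  1.12  0.48  2.01 -0.67] op -0.0
```

Run:
```python
from h import *
a=np.radians(30)
R=Rz(Wd(0,np.cos(a),-np.sin(a)),Wd(1,0,0))
for p in [Wp(0,-.24,.28)]:
    print(p);plan(p,R)
```

```text
[ 0.62412083 -0.22361719  0.28      ]
shift [-0.248 -0.006  0.982] turn [-0.004  0.263 -0.001] rows>= 3.0
```

```bash
python3 -m crank '[[-0.1,0,0.15,0,0.08,0,0],[-0.15,0,0.4,0,0.16,0,0],[-0.25,0,0.6,0,0.24,0,0],[-0.25,0,0.8,0,0.263,0,0],[-0.3,0,0.9,0,0.263,0,0],[-0.3,0,0.9,0,0.263,0,0]]'
python3 - <<'E'
from h import *
st(); cam('side','s1.png')
a=np.radians(30)
R=Rz(Wd(0,np.cos(a),-np.sin(a)),Wd(1,0,0))
for p in [Wp(0,-.24,.12),Wp(0,-.21,.06)]:
    print(p);plan(p,R)
E
```

```text
time: 5.95
eef_pos: [0.6267, -0.2323, 0.2885]
tcp_rot: [0.591, 0.634, 0.338, -0.366]
contact_force: [0.3, 0.8, -0.2]
opening: 0.0
t 5.95 p [ 0.6267 -0.2323  0.2885] z [-0.064  0.862 -0.504] y [ 0.997  0.072 -0.003] F [ 0.3  0.8 -0.2] q [-0.74  0.57  1.32  0.72  2.02 -0.75] op 0.0
[ 0.62412083 -0.22361719  0.12      ]
shift [-0.953 -0.018  0.633] turn [-0.005  0.004  0.003] rows>= 3.4
[ 0.62225939 -0.193675    0.06      ]
shift [-1.197 -0.016  1.008] turn [-0.005  0.004  0.003] rows>= 4.7
```

View pics/s1.png

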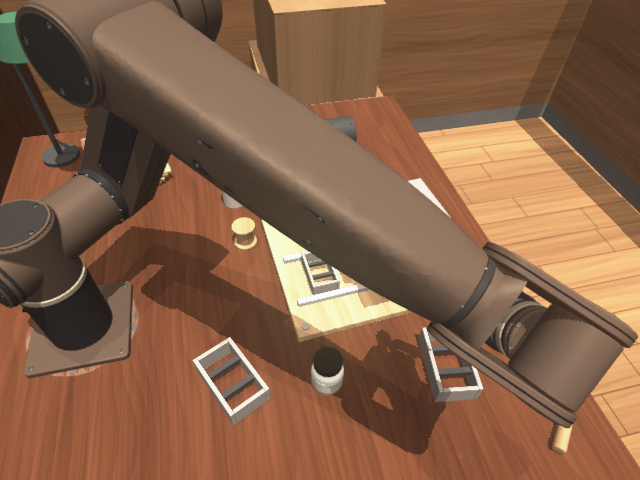

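Run:
```python
from h import *
a=np.radians(30)
R=Rz(Wd(0,np.cos(a),-np.sin(a)),Wd(1,0,0))
for p in [Wp(0,-.22,.135),Wp(0,-.11,.073)]:
    print(p);plan(p,R)
```

```text
[ 0.62287987 -0.20365573  0.135     ]
shift [-0.799 -0.016  0.698] turn [-0.005  0.004  0.003] rows>= 3.2
[ 0.61605457 -0.09386768  0.073     ]
shift [-0.785 -0.009  1.539] turn [-0.005  0.004  0.003] rows>= 5.2
```

```bash
python3 -m crank '[[-0.25,0,0.1,0,0,0,0],[-0.5,0,0.3,0,0,0,0],[-0.7,-0.01,0.5,0,0,0,0],[-0.8,-0.02,0.68,0,0,0,0],[-0.8,-0.02,0.7,0,0,0,0],[-0.8,-0.02,0.7,0,0,0,0]]'
python3 - <<'E'
from h import *
st(); cam('wrist','w1.png');cam('top','t1.png')
a=np.radians(30)
R=Rz(Wd(0,np.cos(a),-np.sin(a)),Wd(1,0,0))
for p in [Wp(0,-.11,.073)]:
    print(p);plan(p,R)
E
```

```text
time: 6.6
eef_pos: [0.6233, -0.2044, 0.1369]
tcp_rot: [0.591, 0.636, 0.339, -0.362]
contact_force: [0.5, -1.0, 0.3]
opening: 0.002
t 6.6 p [ 0.6233 -0.2044  0.1369] z [-0.06   0.86  -0.507] y [0.997 0.072 0.003] F [ 0.5 -1.   0.3] q [-0.71  0.69  1.44  0.68  1.82 -0.9 ] op 0.0
[ 0.61605457 -0.09386768  0.073     ]
shift [ 0.007 -0.002  0.864] turn [-0.003  0.007  0.006] rows>= 2.6
```

View pics/w1.png

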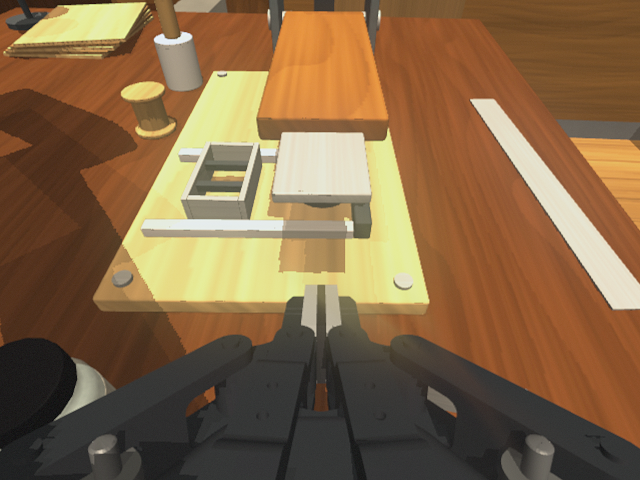

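View pics/t1.png

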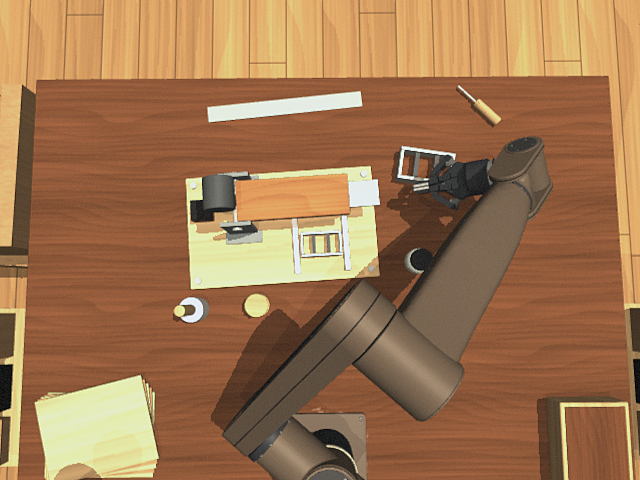

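The wrist view shows the shut fingers at column 320, centred below the tongue (columns 275 to 372, lower edge row 200). The jar at lower left is clear. I'll insert the fingers under the tongue.

```bash
python3 -m crank '[[0,0,0.25,0,0,0,0],[0,0,0.5,0,0,0,0],[0,0,0.75,0,0,0,0],[0,0,0.86,0,0,0,0],[0,0,0.86,0,0,0,0]]'
python3 - <<'E'
from h import *
st(); cam('wrist','w2.png')
a=np.radians(30)
R=Rz(Wd(0,np.cos(a),-np.sin(a)),Wd(1,0,0))
h=np.array([.19,.133]);
# fingertip follows: from tip offset (in beam frame) 
off=np.array([-.11,.090])-h
for th in [0,.15,.3,.45,.6,.75,.85]:
    # beam rotates -th in (y,z) : d=(-cos,sin)
    c,s=np.cos(th),np.sin(th)
    q=h+np.array([c*off[0]+s*off[1], -s*off[0]+c*off[1]])
    print(th,q.round(3),end=' ');plan(Wp(0,*q),R)
E
```

```text
time: 7.2
eef_pos: [0.6143, -0.0917, 0.0695]
tcp_rot: [0.591, 0.635, 0.339, -0.364]
contact_force: [-0.3, 0.1, 1.0]
opening: 0.0
t 7.2 p [ 0.6143 -0.0917  0.0695] z [-0.063  0.861 -0.505] y [0.997 0.073 0.   ] F [-0.3  0.1  1. ] q [-0.6   0.67  1.62  0.75  1.64 -0.94] op 0.0
0 [-0.11  0.09] shift [ 0.111  0.007 -0.07 ] turn [-0.005  0.005  0.004] rows>= 0.4
0.15 [-0.113  0.135] shift [ 0.361  0.007 -0.24 ] turn [-0.005  0.005  0.004] rows>= 1.3
0.3 [-0.109  0.181] shift [ 0.634  0.008 -0.371] turn [-0.005  0.005  0.004] rows>= 2.2
0.45 [-0.099  0.225] shift [ 0.923  0.009 -0.46 ] turn [-0.005  0.005  0.004] rows>= 3.1
0.6 [-0.082  0.267] shift [ 1.223  0.011 -0.505] turn [-0.005  0.005  0.004] rows>= 4.0
0.75 [-0.059  0.306] shift [ 1.525  0.013 -0.505] turn [-0.005  0.005  0.004] rows>= 4.8
0.85 [-0.04  0.33] shift [ 1.726  0.014 -0.479] turn [-0.005  0.005  0.004] rows>= 5.4
```

View pics/w2.png

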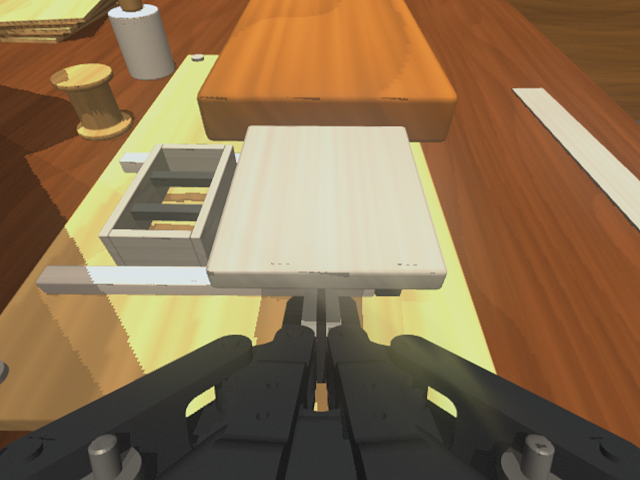

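The fingertips are under the tongue. I'll lift along the arc.

```bash
python3 -m crank '[[0.11,0,-0.07,0,0,0,0],[0.23,0,-0.16,0,0,0,0],[0.36,0,-0.24,0,0,0,0],[0.5,0,-0.31,0,0,0,0],[0.63,0,-0.37,0,0,0,0],[0.78,0,-0.42,0,0,0,0],[0.92,0,-0.46,0,0,0,0],[0.92,0,-0.46,0,0,0,0]]'
python3 - <<'E'
from h import *
st(); cam('wrist','w3.png')
a=np.radians(30)
R=Rz(Wd(0,np.cos(a),-np.sin(a)),Wd(1,0,0))
h=np.array([.19,.133]);
off=np.array([-.11,.090])-h
for th in [.45,.6,.75,.85,.95]:
    c,s=np.cos(th),np.sin(th)
    q=h+np.array([c*off[0]+s*off[1], -s*off[0]+c*off[1]])
    print(th,q.round(3),end=' ');plan(Wp(0,*q),R)
E
```

```text
time: 8.05
eef_pos: [0.6151, -0.0839, 0.2288]
tcp_rot: [0.591, 0.637, 0.341, -0.36]
contact_force: [1.2, 0.0, 0.1]
opening: 0.001
t 8.05 p [ 0.6151 -0.0839  0.2288] z [-0.056  0.859 -0.509] y [0.997 0.071 0.009] F [1.2 0.  0.1] q [-0.59  0.45  1.61  0.78  1.8  -0.77] op 0.0
0.45 [-0.099  0.225] shift [-0.006  0.006  0.012] turn [-0.003  0.006  0.006] rows>= 0.1
0.6 [-0.082  0.267] shift [ 0.293  0.009 -0.034] turn [-0.003  0.006  0.006] rows>= 0.9
0.75 [-0.059  0.306] shift [ 0.596  0.011 -0.034] turn [-0.003  0.006  0.006] rows>= 1.8
0.85 [-0.04  0.33] shift [ 0.796  0.013 -0.009] turn [-0.003  0.006  0.006] rows>= 2.4
0.95 [-0.019  0.352] shift [0.993 0.015 0.036] turn [-0.003  0.006  0.006] rows>= 3.0
```

View pics/w3.png

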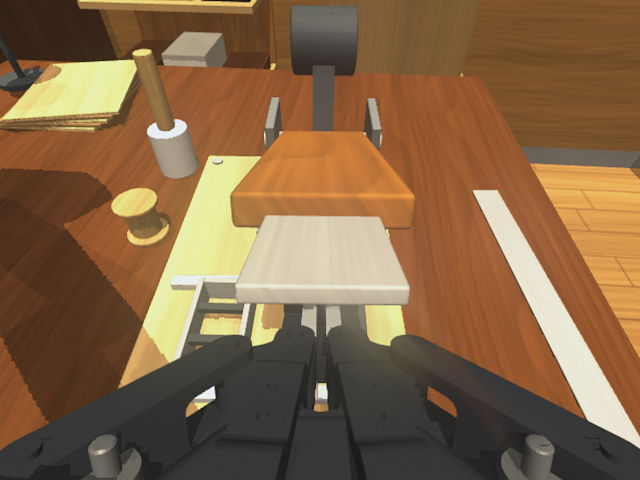

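The arm is riding up on the fingers. I'll continue past the balance point.

```bash
python3 -m crank '[[0.15,0.01,-0.02,0,0,0,0],[0.29,0.01,-0.03,0,0,0,0],[0.4,0.01,-0.03,0,0,0,0],[0.5,0.01,-0.03,0,0,0,0],[0.6,0.01,-0.03,0,0,0,0],[0.7,0.01,-0.02,0,0,0,0],[0.8,0.01,0,0,0,0,0],[0.9,0.01,0.02,0,0,0,0],[0.98,0.01,0.03,0,0,0,0],[0.98,0.01,0.03,0,0,0,0]]'
python3 - <<'E'
from h import *
st(); cam('wrist','w4.png')
E
```

```text
time: 9.1
eef_pos: [0.6096, -0.0035, 0.3496]
tcp_rot: [0.59, 0.636, 0.339, -0.363]
contact_force: [0.2, -0.4, 0.2]
opening: -0.0
t 9.1 p [ 0.6096 -0.0035  0.3496] z [-0.061  0.86  -0.506] y [0.997 0.072 0.003] F [ 0.2 -0.4  0.2] q [-0.49  0.26  1.62  0.87  1.86 -0.57] op -0.0
```

View pics/w4.png

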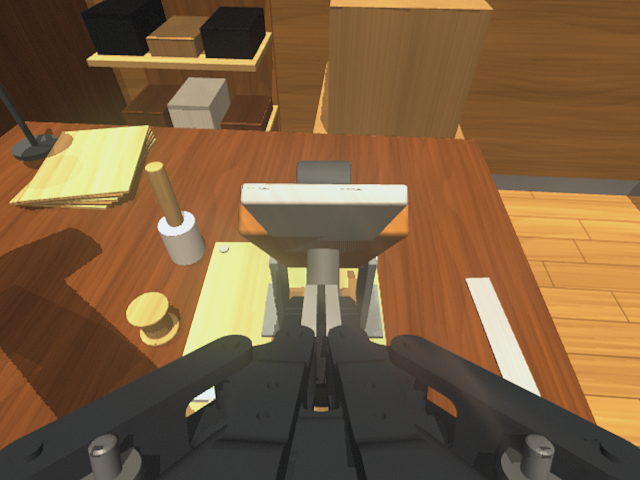

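The arm is swinging on up. I'll back off towards -y, then rotate the tool back to pointing down.

```bash
python3 -m crank '[[0,0,-0.25,0,0,0,0],[0,0,-0.5,0,0,0,0],[0,0,-0.75,0,0,0,0],[0,0,-0.9,0,0,0,0],[0,0,-0.9,0,0,0,0]]'
python3 - <<'E'
from h import *
st(); cam('wrist','w5.png'); cam('side','s5.png'); 
R=Rz((0,0,-1),Wd(.7,.7,0))
plan(Wp(-.1,-.13,.33),R)
R=Rz((0,0,-1),Wd(0,1,0))
plan(Wp(-.162,0,.25),R)
E
```

```text
time: 9.65
eef_pos: [0.6181, -0.1239, 0.4164]
tcp_rot: [0.592, 0.634, 0.34, -0.362]
contact_force: [0.4, 0.6, 0.6]
opening: -0.001
t 9.65 p [ 0.6181 -0.1239  0.4164] z [-0.057  0.86  -0.506] y [0.998 0.067 0.002] F [0.4 0.6 0.6] q [-0.63  0.34  1.39  0.84  2.05 -0.55] op -0.0
shift [-0.46  -0.665  0.332] turn [ 0.257 -0.629 -0.449] rows>= 8.5
shift [-0.482 -1.071  1.352] turn [ 0.514 -0.519 -0.896] rows>= 12.1
```

View pics/w5.png

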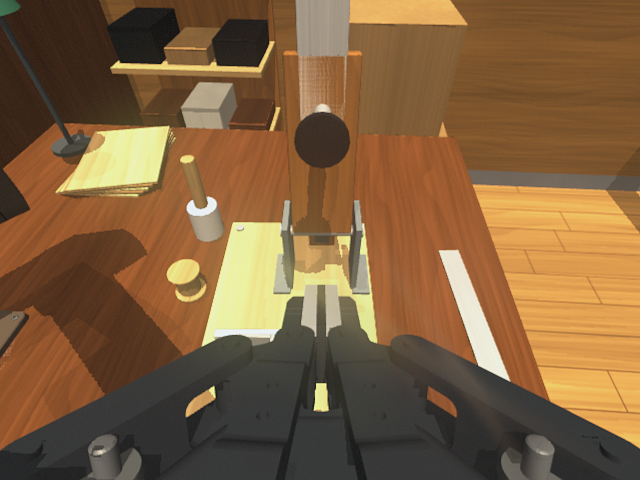

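View pics/s5.png

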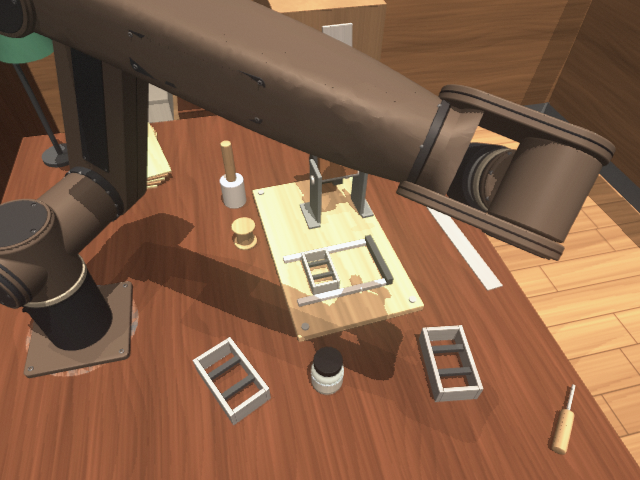

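The wrist view shows the arm almost upright, with the foot at (322,140). In the side view the track and the fence at (378,258) are clear, with the die at (321,272). I'll reorient for the push.

```bash
python3 -m crank '[[-0.05,-0.05,0.03,0.026,-0.063,-0.045,0],[-0.1,-0.13,0.07,0.052,-0.126,-0.09,0],[-0.15,-0.2,0.1,0.077,-0.19,-0.135,0],[-0.2,-0.3,0.14,0.104,-0.252,-0.18,0],[-0.25,-0.35,0.17,0.13,-0.315,-0.225,0],[-0.3,-0.4,0.2,0.156,-0.378,-0.27,0],[-0.35,-0.5,0.24,0.18,-0.44,-0.315,0],[-0.4,-0.56,0.28,0.206,-0.504,-0.36,0],[-0.46,-0.66,0.33,0.257,-0.629,-0.449,0],[-0.46,-0.66,0.33,0.257,-0.629,-0.449,0],[-0.46,-0.66,0.33,0.257,-0.629,-0.449,0]]'
python3 - <<'E'
from h import *
st()
R=Rz((0,0,-1),Wd(0,1,0))
plan(Wp(-.165,0,.2),R)
E
```

```text
time: 10.85
eef_pos: [0.5169, -0.117, 0.3299]
tcp_rot: [0.351, 0.936, -0.0, -0.0]
contact_force: [-0.4, 0.4, -0.6]
opening: 0.003
t 10.85 p [ 0.5169 -0.117   0.3299] z [-0. -0. -1.] y [ 0.658  0.753 -0.   ] F [-0.4  0.4 -0.6] q [-0.41 -0.1   1.81 -0.    1.43 -1.27] op 0.0
shift [0.901 0.299 0.866] turn [-0.    -0.    -0.497] rows>= 5.2
```

```bash
python3 -m crank '[[0.15,0.05,0.1,0,0,-0.08,0.5],[0.3,0.1,0.2,0,0,-0.16,0.5],[0.45,0.15,0.35,0,0,-0.25,0.5],[0.6,0.2,0.5,0,0,-0.33,0.5],[0.75,0.25,0.65,0,0,-0.41,0.5],[0.9,0.3,0.86,0,0,-0.497,0.5],[0.9,0.3,0.86,0,0,-0.497,0.5],[0.9,0.3,0.86,0,0,-0.497,0.5]]'
python3 - <<'E'
from h import *
st(); pw=cam('wrist','w6.png'); ps=cam('side','s6.png'); pt=cam('top','t6.png')
for n,p in [('w',pw),('s',ps),('t',pt)]:
    for d in finder.pinpoint('die_center',p):
        X=onz(p,d['location'],.034);q=X-[v[0],v[1],0];c,s=np.cos(v[2]),np.sin(v[2])
        print(n,np.round(d['location']),round(d['confidence'],2),(c*q[0]+s*q[1]).round(4),(-s*q[0]+c*q[1]).round(4))
E
```

```text
time: 11.65
eef_pos: [0.4469, 0.003, 0.2015]
tcp_rot: [-0.028, 1.0, -0.0, -0.0]
contact_force: [-0.1, 0.4, 0.5]
opening: 0.497
t 11.65 p [0.4469 0.003  0.2015] z [-0.001 -0.    -1.   ] y [-0.057  0.998 -0.   ] F [-0.1  0.4  0.5] q [-0.22 -0.21  2.14 -0.    1.21 -1.85] op 0.5
s [274. 319.] 0.81 -0.1052 -0.0081
s [379. 232.] 0.71 -0.3313 -0.1974
s [363. 451.] 0.67 0.074 -0.2841
t [170. 423.] 0.66 0.0651 -0.2674
t [337. 405.] 0.59 -0.3435 -0.1862
t [246. 323.] 0.39 -0.1098 -0.0048
```

View pics/w6.png

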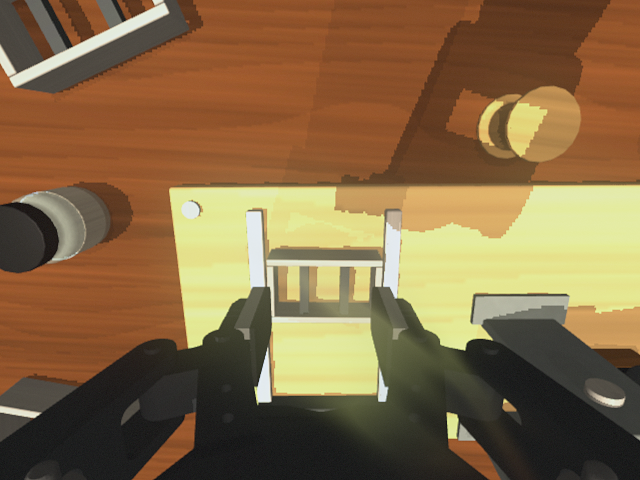

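View pics/s6.png

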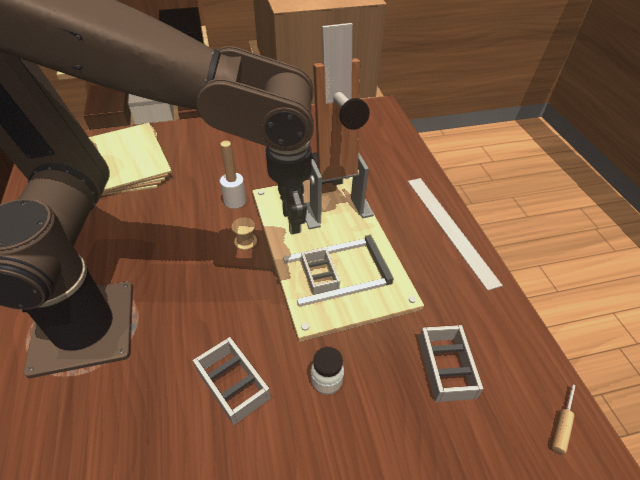

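View pics/t6.png

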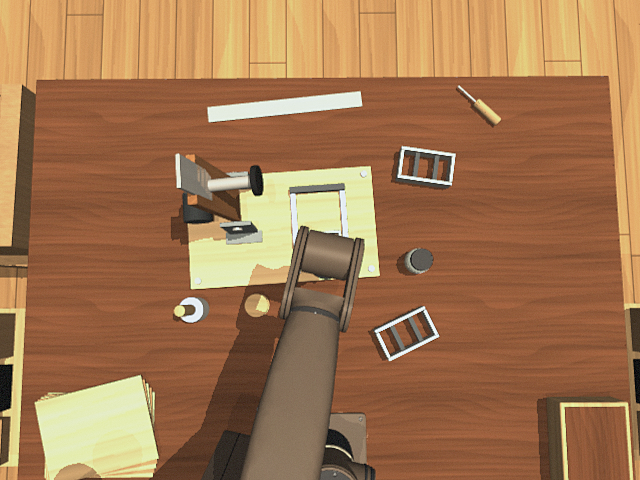

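Run:
```python
from h import *
p=cam('wrist')
def pr(X):
    q=X-[v[0],v[1],0];c,s=np.cos(v[2]),np.sin(v[2]);return (c*q[0]+s*q[1]).round(4),(-s*q[0]+c*q[1]).round(4)
for n,rc,z in [('near top L',(249,270),.05),('near top R',(248,383),.05),('far top L',(321,271),.05),('far top R',(318,380),.05),('near bot L',(264,270),.018),('near bot R',(264,382),.018),('stripL end',(210,254),.03),('stripR end',(210,393),.03),('bed corner',(187,170),.018)]:
    print(n,onz(p,rc,z).round(4),pr(onz(p,rc,z)))
R=Rz((0,0,-1),Wd(0,1,0))
plan(Wp(-.165,0,.03),R)
```

```text
near top L [ 0.4748 -0.0408  0.05  ] (np.float64(-0.1376), np.float64(-0.0483))
near top R [0.4683 0.056  0.05  ] (np.float64(-0.1382), np.float64(0.0487))
far top L [ 0.5438 -0.0387  0.05  ] (np.float64(-0.0687), np.float64(-0.0504))
far top R [0.5349 0.0603 0.05  ] (np.float64(-0.0714), np.float64(0.0489))
near bot L [ 0.5004 -0.0447  0.018 ] (np.float64(-0.1123), np.float64(-0.0538))
near bot R [0.4941 0.063  0.018 ] (np.float64(-0.1119), np.float64(0.0541))
stripL end [ 0.4458 -0.0583  0.03  ] (np.float64(-0.1677), np.float64(-0.064))
stripR end [0.4386 0.0651 0.03  ] (np.float64(-0.1672), np.float64(0.0596))
bed corner [ 0.4315 -0.1367  0.018 ] (np.float64(-0.1869), np.float64(-0.1413))
shift [0.024 0.026 1.153] turn [-0.001  0.002 -0.003] rows>= 3.5
```

```bash
python3 -m crank '[[0.02,0.03,0.3,0,0,0,0.5],[0.02,0.03,0.55,0,0,0,0.5],[0.02,0.03,0.75,0,0,0,0.5],[0.02,0.03,0.9,0,0,0,0.5],[0.02,0.03,1,0,0,0,0.5],[0.02,0.03,1,0,0,0,0.5]]'
python3 - <<'E'
from h import *
st(); cam('wrist','w7.png')
R=Rz((0,0,-1),Wd(0,1,0))
plan(Wp(-.165,0,.028),R)
E
```

```text
time: 12.6
eef_pos: [0.4423, 0.0072, 0.0499]
tcp_rot: [-0.029, 1.0, 0.0, -0.002]
contact_force: [-1.1, 0.3, 0.6]
opening: 0.497
t 12.6 p [0.4423 0.0072 0.0499] z [-0.004 -0.    -1.   ] y [-0.058  0.998  0.   ] F [-1.1  0.3  0.6] q [-0.21  0.01  2.25 -0.    0.88 -1.84] op 0.5
shift [-0.007 -0.009  0.156] turn [-0.    -0.    -0.003] rows>= 0.5
```

View pics/w7.png

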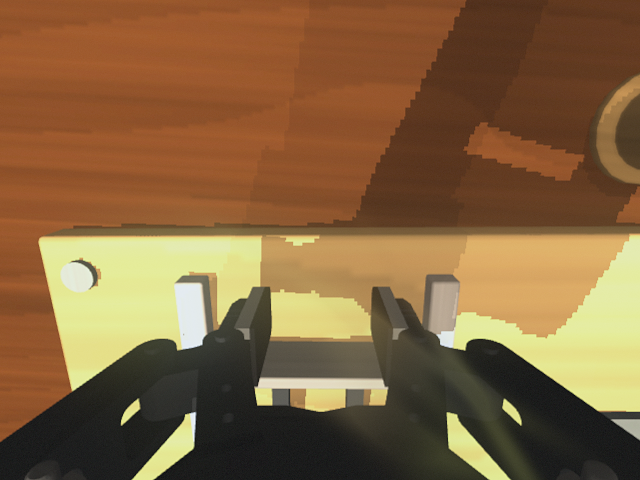

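```bash
python3 -m crank '[[0,0,0.07,0,0,0,0.5],[0,0,0.13,0,0,0,0.5],[0,0,0.14,0,0,0,0.5]]'
python3 - <<'E'
from h import *
st()
R=Rz((0,0,-1),Wd(0,1,0))
for x in (-.12,-.05,-.041,-.03): plan(Wp(x,0,.028),R)
E
```

```text
time: 12.95
eef_pos: [0.4434, 0.0071, 0.0301]
tcp_rot: [-0.029, 1.0, -0.0, -0.0]
contact_force: [-0.7, -0.4, -0.5]
opening: 0.502
t 12.95 p [0.4434 0.0071 0.0301] z [ 0.    -0.001 -1.   ] y [-0.058  0.998 -0.001] F [-0.7 -0.4 -0.5] q [-0.21  0.06  2.26 -0.    0.83 -1.84] op 0.5
shift [-0.307 -0.009  0.014] turn [-0.    -0.    -0.002] rows>= 0.9
shift [-0.774 -0.007  0.014] turn [-0.    -0.    -0.002] rows>= 2.3
shift [-0.834 -0.007  0.014] turn [-0.    -0.    -0.002] rows>= 2.5
shift [-0.907 -0.007  0.014] turn [-0.    -0.    -0.002] rows>= 2.7
```

```bash
python3 -m crank '[[-0.06,0,0,0,0,0,0.5],[-0.1,0,0,0,0,0,0.5],[-0.15,0,0,0,0,0,0.5],[-0.2,0,0,0,0,0,0.5],[-0.25,0,0,0,0,0,0.5],[-0.3,0,0,0,0,0,0.5],[-0.35,0,0,0,0,0,0.5],[-0.4,0,0,0,0,0,0.5],[-0.45,0,0,0,0,0,0.5],[-0.5,0,0,0,0,0,0.5]]'
python3 -m crank '[[-0.03,0,0,0,0,0,0.5],[-0.06,0,0,0,0,0,0.5],[-0.09,0,0,0,0,0,0.5],[-0.12,0,0,0,0,0,0.5],[-0.15,0,0,0,0,0,0.5],[-0.18,0,0,0,0,0,0.5],[-0.21,0,0,0,0,0,0.5],[-0.24,0,0,0,0,0,0.5]]'
python3 - <<'E'
from h import *
st(); cam('wrist','w8.png'); cam('side','s8.png')
R=Rz((0,0,-1),Wd(0,1,0))
for x in (-.041,-.03): plan(Wp(x,0,.03),R)
E
```

```text
time: 13.95
eef_pos: [0.5175, 0.0117, 0.0308]
tcp_rot: [-0.03, 1.0, -0.0, -0.002]
contact_force: [-6.1, -0.7, 5.4]
opening: 0.499
time: 14.75
eef_pos: [0.5538, 0.0137, 0.0308]
tcp_rot: [-0.029, 1.0, -0.0, -0.001]
contact_force: [-5.5, -1.0, 3.7]
opening: 0.5
t 14.75 p [0.5538 0.0137 0.0308] z [-0.003 -0.001 -1.   ] y [-0.059  0.998 -0.001] F [-5.5 -1.   3.7] q [-0.16  0.28  2.   -0.    0.87 -1.79] op 0.5
shift [-0.088 -0.007  0.006] turn [-0.001  0.001 -0.002] rows>= 0.3
shift [-0.161 -0.007  0.006] turn [-0.001  0.001 -0.002] rows>= 0.5
```

View pics/s8.png

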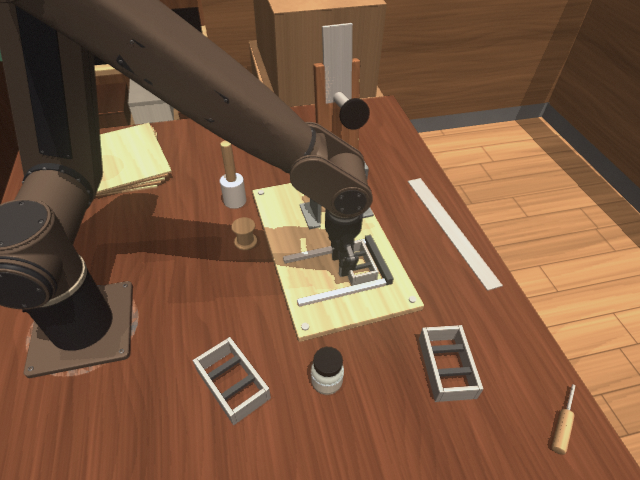

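View pics/w8.png

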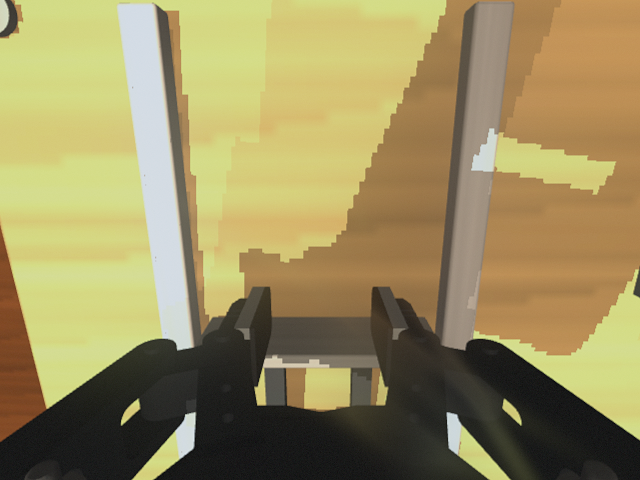

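The die is moving at about 5.5 N with a small gap left to the fence. I'll continue slowly until the force rises.

```bash
python3 -m crank '[[-0.02,0,0,0,0,0,0.5],[-0.04,0,0,0,0,0,0.5],[-0.06,0,0,0,0,0,0.5],[-0.07,0,0,0,0,0,0.5],[-0.08,0,0,0,0,0,0.5]]'
python3 -m crank '[[-0.01,0,0,0,0,0,0.5],[-0.02,0,0,0,0,0,0.5],[-0.02,0,0,0,0,0,0.5]]'
python3 -m crank '[[-0.01,0,0,0,0,0,0.5],[-0.02,0,0,0,0,0,0.5],[-0.02,0,0,0,0,0,0.5]]'
```

```text
time: 15.35
eef_pos: [0.5665, 0.0143, 0.0308]
tcp_rot: [-0.029, 1.0, -0.001, 0.0]
contact_force: [-3.6, 0.0, 1.2]
opening: 0.502
time: 15.65
eef_pos: [0.5681, 0.0143, 0.0308]
tcp_rot: [-0.03, 1.0, -0.001, -0.002]
contact_force: [-8.2, -0.9, 4.9]
opening: 0.5
time: 15.95
eef_pos: [0.568, 0.0144, 0.0309]
tcp_rot: [-0.03, 1.0, -0.001, -0.006]
contact_force: [-17.7, -2.6, 12.8]
opening: 0.505
```

The force rose to 18 N and motion stopped at press x ≈ -0.041, where home was expected. I'll back off, rise and look.

```bash
python3 -m crank '[[0.05,0,0,0,0,0,0.5],[0.15,0,0,0,0,0,0.5],[0.3,0,0,0,0,0,0.5],[0.5,0,0,0,0,0,0.5],[0.7,0,0,0,0,0,0.5],[0.7,0,-0.3,0,0,0,0.5],[0.7,0,-0.6,0,0,0,0.5],[0.7,0,-0.9,0,0,0,0.5],[0.7,0,-1,0,0,0,0.5]]'
python3 -m crank '[[0.1,0,-0.2,0,0,0,0.5],[0.1,0,-0.5,0,0,0,0.5],[0.1,0,-0.8,0,0,0,0.5],[0.1,0,-0.8,0,0,0,0.5]]'
python3 - <<'E'
from h import *
st(); 
def pr(X):
    q=X-[v[0],v[1],0];c,s=np.cos(v[2]),np.sin(v[2]);return (c*q[0]+s*q[1]).round(4),(-s*q[0]+c*q[1]).round(4)
for n in ('side','top'):
    p=cam(n)
    im=cv2.cvtColor(p['pixels'],cv2.COLOR_RGB2BGR); cv2.imwrite(f'pics/{n}9.png',im)
    q=(270,150,400,260) if n=='top' else (300,200,430,320)
    cv2.imwrite(f'pics/{n}9c.png',cv2.resize(im[q[1]:q[3],q[0]:q[2]],None,fx=5,fy=5,interpolation=cv2.INTER_CUBIC))
    for d in finder.pinpoint('die_center',p): print(n,d['location'],round(d['confidence'],2),pr(onz(p,d['location'],.034)))
E
```

```text
time: 16.85
eef_pos: [0.4719, 0.008, 0.1876]
tcp_rot: [-0.029, 1.0, -0.002, 0.008]
contact_force: [0.5, 0.0, 0.1]
opening: 0.5
time: 17.25
eef_pos: [0.4568, 0.0072, 0.3099]
tcp_rot: [-0.029, 1.0, -0.003, 0.01]
contact_force: [-0.2, 0.6, 1.3]
opening: 0.499
t 17.25 p [0.4568 0.0072 0.3099] z [ 0.02  -0.004 -1.   ] y [-0.059  0.998 -0.006] F [-0.2  0.6  1.3] q [-0.21 -0.28  2.   -0.    1.4  -1.84] op 0.5
side [263.9, 361.3] 0.97 (np.float64(-0.0042), np.float64(-0.0058))
side [379.7, 234.7] 0.78 (np.float64(-0.3265), np.float64(-0.2009))
side [364.1, 449.7] 0.6 (np.float64(0.0701), np.float64(-0.2862))
top [203.6, 316.3] 0.91 (np.float64(-0.0022), np.float64(0.0047))
top [169.0, 421.5] 0.83 (np.float64(0.0669), np.float64(-0.2643))
top [336.1, 406.8] 0.78 (np.float64(-0.3422), np.float64(-0.1915))
```

View pics/side9c.png

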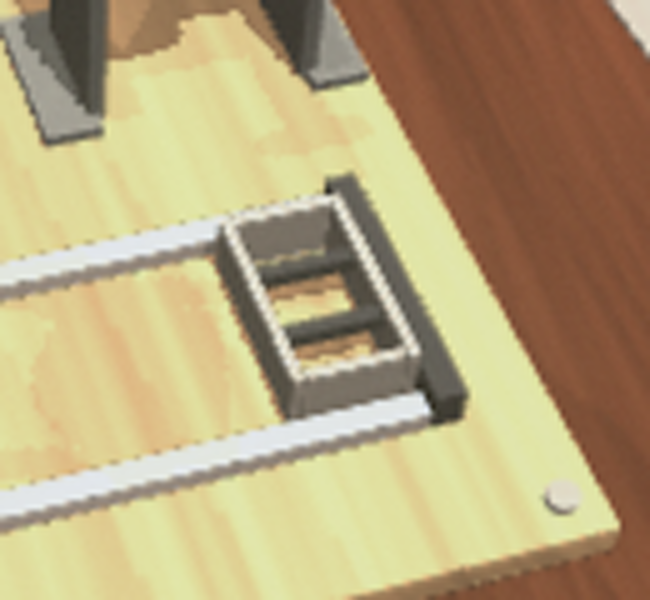

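View pics/top9c.png

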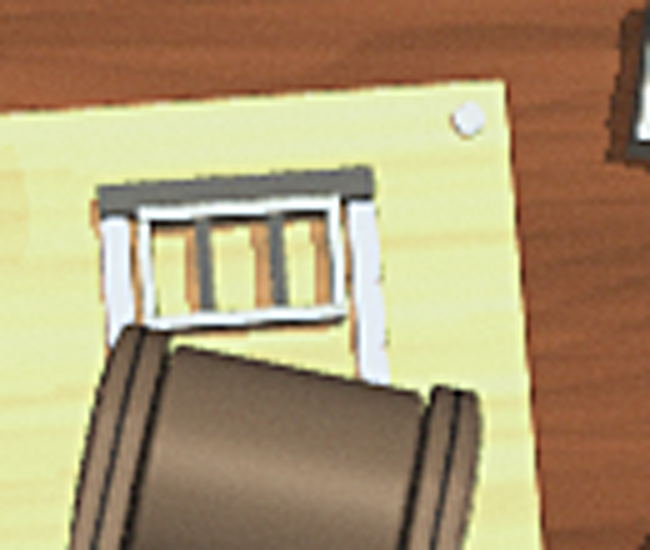

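View pics/side9.png

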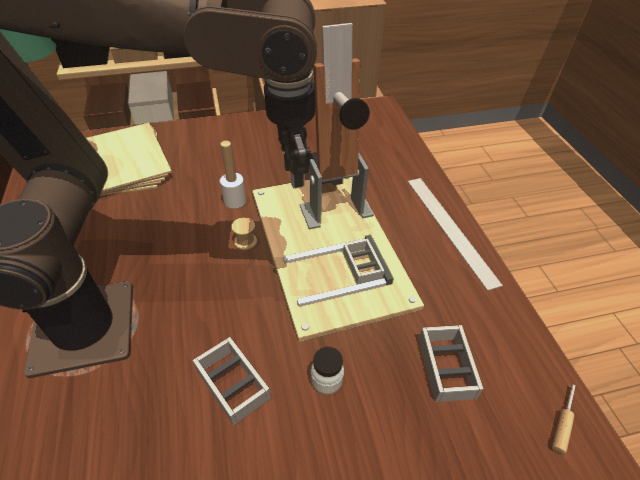

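```bash
python3 -m crank '[[0,0,0,0,0,0,0.5],[0,0,0,0,0,0,0.5],[0,0,0,0,0,0,0.5]]'
python3 - <<'E'
from h import *
st(); print(ticket.sign_off())
E
```

```text
time: 17.75
eef_pos: [0.4523, 0.0079, 0.2998]
tcp_rot: [-0.029, 1.0, -0.0, -0.0]
contact_force: [-0.0, 0.3, 0.8]
opening: 0.504
t 17.75 p [0.4523 0.0079 0.2998] z [-0.    -0.001 -1.   ] y [-0.058  0.998 -0.001] F [-0.   0.3  0.8] q [-0.21 -0.27  2.02 -0.    1.4  -1.84] op 0.5
the job is handed in; nothing more can be done
None
```

Both steps are done in the order asked, and I handed the job in at 17.75 s with the hand still and clear of everything.

- **Press arm:** I pushed the tongue up from below with the shut fingers, well past balance. The arm then swung fully up by itself and stayed there in every later picture.
- **Die:** With the fingers half open, I pushed the small die along its track until it stopped. The force had risen to about 18 N at the place expected for home. After backing off, the side and top pictures showed it flat against the fence, square and untipped. The networks put its centre within about 7 mm of home. That is no better than their own scatter, so I relied on the stop and the pictures for the last few millimetres.
- **Bystanders and forces:** The jar, spool and mallet look untouched in the last full side view. The highest force I read was about 22 N in total, in the final push. That is at the end of each move, not a continuous record.

One disagreement: in the press fit, the side view was off by up to about 4 pixels at one bed corner. The later close-up from the wrist camera fitted to within a few millimetres.

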